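# Index the banding wheel and lock it

## Task

Turn the banding wheel anticlockwise (seen from above) by its pegs, click by click, letting it settle at rest before the last click, until the fork on its rim stands at the lock bolt; do not overrun that click. Then slide the bolt by its knob fully home into the fork until it rests on the rim, gently, pressing it against the wheel with no more than about 10 N, and let go. Keep the plate centred on the wheel and leave the other things where they are.

Things in the scene. Friction and masses are not known exactly. Their poses are not given: they have to be found in the camera images.
- stand: Fixed base of the indexing banding wheel (dark cast foot, 170 mm across). Origin: on the table under the wheel's vertical axis. Its -y axis points level from that axis to the lock bolt's pedestal; a small detent housing is on its +y side.
- wheel: Plain aluminium disc, 200 mm diameter, 15 mm thick, top face 85 mm above the table, turning on the stand's vertical axis. Origin: on that axis at table height. Its -y axis points to the fork: its yaw minus the stand's yaw is 0 with the fork at the bolt and grows as it turns anticlockwise seen from above. Stops: 149 degrees before the bolt, 57 past.
- detent (a point): Spring detent under the wheel (this point is fixed, in its housing). 12 rests, 30 degrees apart, one with the fork exactly at the bolt. Leaving a rest takes about 8 N on a peg; the resistance fades to nothing half way (15 degrees), then the wheel snaps on by itself into the next rest and stays, the peg running ahead of the finger. At the start the fork is 2 to 4 clicks short of the bolt.
- peg (a point): Top centre of one of six alike upright steel pegs on the wheel, for pushing it round: 14 mm diameter, 45 mm tall, tops 130 mm above the table, 84 mm from the axis, every 60 degrees; this one is on the wheel's own +x axis, so the fork is half way between two pegs.
- fork (a point): Middle of the locking fork, 77.5 mm above the table, 108 mm from the wheel's axis: two steel jaws (each 12 mm wide, standing 17 mm out from the rim) with a 15 mm gap, at one place on the rim. The floor of the gap is the bare rim, 100 mm from the axis.
- pedestal: Fixed dark steel block (44 by 50 mm, 84 mm tall with its two cheeks) beside the wheel, carrying the lock bolt. Origin: on the table under its centre, 158 to 166 mm from the wheel's axis. Its +y axis points to the wheel's axis and is the way the bolt slides home.
- bolt: The whole lock bolt: level steel rod, 10 mm diameter, and upright knob, one rigid piece sliding towards the wheel's axis. Origin: at table height, 35 mm behind its nose; +y points along it to the wheel. It stays where it is left and takes about 7 N to slide slowly.
- bolt_tip (a point): Round nose of the lock bolt, its point nearest the wheel, 77.5 mm above the table. The bolt is home when the nose rests on the rim between the jaws, 100 mm from the wheel's axis; the contact is hard. At the start the nose is clear of the jaws, about 19 to 31 mm short of home.
- bolt_knob (a point): Centre of the top of the bolt's upright wooden knob: 16 mm diameter, top 132.5 mm above the table, free to be pushed or gripped above 90 mm height, 45 mm behind the bolt's nose.
- plate: White unglazed plate, 116 mm across, 18 mm high, lying loose in the middle of the wheel's top face and riding round with it. Origin: centre of its underside.
- jug: Bystander: white jug with a handle, 84 mm across, 105 mm tall, loose. Origin: centre of its underside.
- glaze_pot: Bystander: closed earth-brown jar, 72 mm across, 85 mm tall, loose. Origin: centre of its underside.
- colour_tray: Bystander: low open tray, 160 by 110 by 35 mm, loose. Origin: centre of its underside.
Not all that is in view belongs to the job. Several things look just like the pedestal: the one meant starts nearest to the robot's base.

How it is judged:
By the outcome, as a careful person would: the job done as asked, in the order asked, and still so for the second after the job is handed in, with the robot touching nothing.
It also fails if it takes over 70 s, if anything falls off the work surface, if the arm or the gripper's body presses on something with over 40 N, if the wrist force passes 120 N, or if a joint passes its speed limit or range.

## Robot

A 6-joint arm with a two-finger parallel gripper is mounted at the origin on the work surface. World frame = base frame: x ahead of the robot, y to its left, z up, the work surface at z = 0. Lengths are in m, angles in degrees, forces in N, time in s.
With the tool pointing down it reaches from about 0.225 to 0.875 m from the base axis. Payload 3.4 kg.
Tool frame: the origin (TCP) lies midway between the tips of the shut fingers; the grasp point (between the pads) lies 19 mm behind it; z points along the fingers, y is the line along which they close (so a half turn about z gives the same grasp; the last joint's range is limited). The gripper opens to 85 mm and grips with 20 to 120 N. Pads are 22 mm wide; open, the fingers measure 114 mm over their backs; the gripper's body (76 mm by 85 mm) begins 54 mm behind the grasp point. The pads swing forward as they close: fully open they stand 13 mm farther back than shut.
Start: joints at [-81.074, 15.808, 86.224, -0, 77.962, -6.933], TCP at [0.157, -0.553, 0.231] pointing down, gripper open.
Joint ranges: [-165.64, 165.64], [-43.16, 119.46], [12.63, 154.43], [-67.54, 247.53], [6.08, 155.33], [-154.97, 154.97]. Speed limits (degrees/s): [147.25, 147.25, 180, 180, 180, 180].

## Interface

Orientations are given as [roll, pitch, yaw] about the fixed x, y, z axes, in that order (R = Rz(yaw) Ry(pitch) Rx(roll)).
In Python, from station import sense, capture, calibration, close_job, cut_out, spot_point gives the robot as it stands.
- The arm moves only by the shell command python3 -m creep 'ROWS' [OPENING]. ROWS is JSON, a list that holds one entry, the list of rows, each a list of 6 numbers: the shift along the tool's x, y, z in m, then the turn, a rotation vector about the tool's x, y, z in rad. A call has exactly 8 rows; each row shifts and turns the commanded pose from where the row before left it, along the tool's axes as they then stand; what a row does not reach is not made up. A row lasts 1/12 s, in which the tool goes at most 41.7 mm and 7.16 degrees, less where a joint would pass 70% of its speed; a pose out of reach is approached as far as the arm can. A call with a gripper value outside its range is refused whole. OPENING is the opening, from 0 (shut) to 1 (fully open), set as the call begins (- or left out, the last holds). The fingers move at their own pace and stop on an object; the grip force is fixed at half the most. Time passes only in rows, so rows that do not move let the fingers close, or fill a call up. It gives the time, the measured TCP pose, the force, the opening and the grip force at its end, in the units of the state.
- sense(): the state, without advancing time (a new reading comes with each control period).
- capture(name): name is "side" or "top" or "wrist"; returns the picture (400x640x3 uint8, red, green, blue); there is no depth.
- calibration(name): a dict with "mtx" (3x3 intrinsics, pixels), "T" (4x4, takes a point from camera to world coordinates). Camera axes: x right, y down, z forward; pixel columns grow to the right and rows downward; lengths in m; the calibration is good to about 2 mm. A picture is of the moment at which its call begins: read the wrist's pose just before it. calibration takes no time and is no camera call; for the wrist camera it gives the pose at the moment of the call.
- close_job(): hands the job in; it is judged then, once.
Trained networks look in the newest picture that a camera, given by its name, has taken for a name from the list of things; names that differ only in an ending like _2 or _b are one class to them, and where a whole thing is asked for, a point or a joint stands for the part that bears it (a point fixed in the world has none). Each returns a list of dicts, best first, with "score" (0 to 1); they miss things now and then, are a little off and sometimes report something else, mostly with a low value. They report only what shows in the picture. A call takes as long as a camera call. They do not tell look-alikes from the thing itself.
- cut_out(target, camera): "region" (400x640 bool, what is visible of it).
- spot_point(target, camera): "xyz" ([x, y, z] in m, in world coordinates, good to about 4 mm: a listed point, or the origin of a listed thing).
The state is a dict: "t": time; "qpos": joint angles; "joint_vel": joint speeds; "tau": joint torques, N m; "eef_pos": TCP position; "tcp_rot": TCP orientation; "contact_force": force on the tool from outside, world axes, zero at the start; "ft_torque": the same for the moment, N m; "grip_width": finger opening in m; "finger_force": force on a finger pad.
Only numpy, scipy, OpenCV 4.12 (cv2) and the standard library are available. Lean on these libraries where they do the work, as an engineer would, in place of code of your own. Each camera call takes 0.05 s, during which the arm holds its last target. There are 200 camera calls.

## Working session

There is one attempt and no reset: what is moved stays moved. The work goes in short steps, Python scripts to look and compute and a shell command to move; the robot and the scene stay as the last step left them, time stands still between calls to the robot, and variables do not carry over. Pictures are saved under pics/ and viewed, at most 10 in all, crops included, and the job is handed in when it is done.

```bash
mkdir -p pics; ls
python3 - <<'E'
from station import *
import cv2,numpy as np
s=sense();print(s['t'],s['eef_pos'],s['tcp_rot'],s['contact_force'])
ims=[]
for c in ('top','side'):
    im=capture(c);cv2.imwrite(f'pics/{c}0.png',im[:,:,::-1]);
    K=calibration(c);print(c,K['mtx'].tolist(),K['T'].round(4).tolist())
    for n in ('stand','wheel','fork','peg','pedestal','bolt_tip','bolt_knob','plate','detent','jug','glaze_pot','colour_tray'):
        print(n,[(round(d['score'],2),np.round(d['xyz'],3).tolist()) for d in spot_point(n,c)][:7])
E
```

```text
pics
0.0 [ 0.15704058 -0.55258438  0.23045956] [-1.79897657e+02 -1.22426500e-02  1.58628926e+01] [-0.58360915  0.4785676  -0.67375944]
top [[429.51265642597957, 0.0, 326.35967854686453], [0.0, 429.51265642597957, 198.69478689680628], [0.0, 0.0, 1.0]] [[0.0013, -0.998, 0.0624, 0.5317], [-0.9998, -0.0002, 0.0188, -0.0082], [-0.0187, -0.0624, -0.9979, 1.2287], [0.0, 0.0, 0.0, 1.0]]
stand []
wheel []
fork [(0.8, [0.467, 0.074, 0.076])]
peg [(0.78, [0.536, -0.038, 0.131])]
pedestal [(0.95, [0.734, -0.192, -0.001]), (0.85, [0.482, -0.364, -0.003]), (0.73, [0.509, -0.115, -0.0]), (0.7, [0.615, -0.242, 0.005])]
bolt_tip [(0.67, [0.493, -0.331, 0.076]), (0.63, [0.634, -0.207, 0.078]), (0.49, [0.748, -0.16, 0.078]), (0.47, [0.524, -0.078, 0.077]), (0.3, [0.491, -0.495, -0.001])]
bolt_knob [(0.66, [0.612, -0.252, 0.131]), (0.58, [0.729, -0.198, 0.134]), (0.54, [0.481, -0.374, 0.133]), (0.51, [0.506, -0.119, 0.131]), (0.32, [0.466, 0.076, 0.078])]
plate [(0.61, [0.506, -0.12, 0.133]), (0.58, [0.57, 0.038, 0.088])]
detent [(0.71, [0.463, 0.078, 0.078]), (0.6, [0.598, 0.115, 0.051])]
jug [(0.72, [
[... 556 characters left out ...]
8, -0.364, 0.003]), (0.91, [0.728, -0.2, -0.002]), (0.72, [0.62, -0.241, -0.002]), (0.7, [0.508, -0.113, 0.0])]
bolt_tip [(0.49, [0.497, -0.33, 0.077]), (0.45, [0.634, -0.207, 0.083]), (0.42, [0.52, -0.078, 0.078]), (0.41, [0.75, -0.161, 0.08])]
bolt_knob [(0.74, [0.565, 0.036, 0.083]), (0.66, [0.473, 0.081, 0.08]), (0.58, [0.506, -0.122, 0.132]), (0.58, [0.475, -0.374, 0.135]), (0.56, [0.61, -0.25, 0.134]), (0.55, [0.729, -0.202, 0.13]), (0.3, [0.6, 0.476, 0.004])]
plate [(0.78, [0.563, 0.037, 0.083])]
detent [(0.92, [0.596, 0.112, 0.056]), (0.64, [0.568, 0.04, 0.004])]
jug [(0.8, [0.6, 0.473, -0.001])]
glaze_pot [(0.73, [0.486, -0.495, 0.002])]
colour_tray [(0.61, [0.658, -0.453, -0.001])]
```

View pics/top0.png

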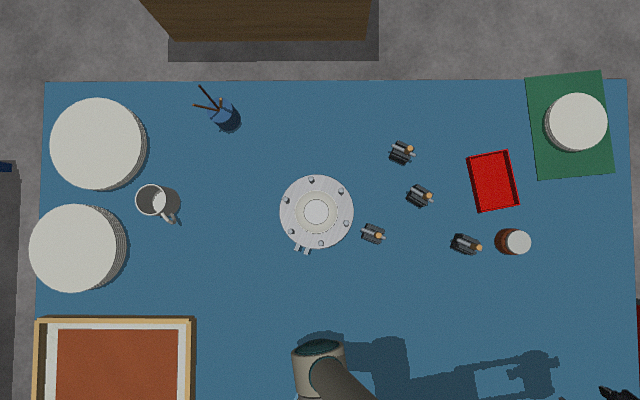

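Run:
```python
import cv2
im=cv2.imread('pics/top0.png')[140:300,230:430]
cv2.imwrite('pics/crop0.png',cv2.resize(im,None,fx=3.7,fy=3.7,interpolation=cv2.INTER_CUBIC))
```

```text
(no output)
```

View pics/crop0.png

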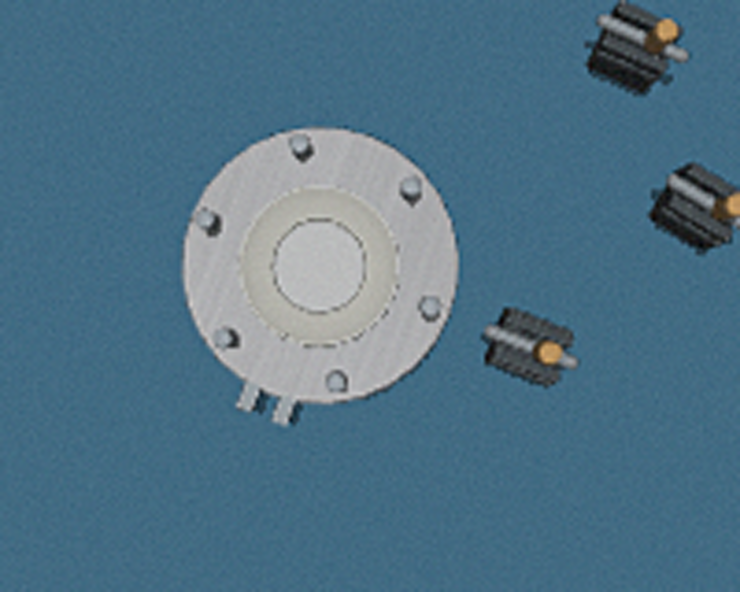

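The top view shows the banding wheel at about (316,212), with its fork at (302,248).

There are four pedestal look-alikes, at (373,234), (420,196), (402,152) and (466,244). The one meant is (373,234): it is nearest the base (0.52 m, against 0.60 m or more), 0.165 m from the axis, and its rod points at the wheel. The crop confirms this.

The fork is at about 159° and the bolt at about 249°, so the wheel is 3 clicks short.

```bash
python3 -m creep '[[[0.0303,-0.0258,0,0,0,0],[0.0303,-0.0258,0,0,0,0],[0.0303,-0.0258,0,0,0,0],[0.0303,-0.0258,0,0,0,0],[0.0303,-0.0258,0,0,0,0],[0.0303,-0.0258,0,0,0,0],[0.0303,-0.0258,0,0,0,0],[0.0303,-0.0258,0,0,0,0]]]' 0
python3 -m creep '[[[0.0303,-0.0258,0,0,0,0],[0.0303,-0.0258,0,0,0,0],[0.0303,-0.0258,0,0,0,0],[0.0303,-0.0258,0,0,0,0],[0.0303,-0.0258,0,0,0,0],[0.0303,-0.0258,0,0,0,0],[0.0303,-0.0258,0,0,0,0],[0.0303,-0.0258,0,0,0,0]]]'
python3 -m creep '[[[0,0,0,0,0,0.12],[0,0,0,0,0,0.12],[0,0,0,0,0,0.12],[0,0,0,0,0,0.12],[0,0,0,0,0,0.12],[0,0,0,0,0,0.12],[0,0,0,0,0,0.12],[0,0,0,0,0,0.12]]]'
cat > m.py <<'E'
from station import *
import numpy as np,cv2
AX=np.array([.5675,.04])
def st():
    s=sense();p=np.array(s['eef_pos']);d=p[:2]-AX
    print('t',round(s['t'],2),'p',p.round(4),'rpy',np.round(s['tcp_rot'],2),'F',np.round(s['contact_force'],1),'r',round(np.hypot(*d)*1e3,1),'phi',round(np.degrees(np.arctan2(d[1],d[0]))%360,1),'w',s['grip_width'])
    return s
def look(names,cams=('top','side'),save=None):
    for c in cams:
        im=capture(c)
        if save: cv2.imwrite(f'pics/{save}_{c}.png',im[:,:,::-1])
        for n in names:
            for d in spot_point(n,c)[:4]:
                p=np.array(d['xyz']);e=p[:2]-AX
                if np.hypot(*e)<.25: print(c,n,round(d['score'],2),p.round(3),'r',round(np.hypot(*e)*1e3,1),'ang',round(np.degrees(np.arctan2(e[1],e[0]))%360,1))
E
python3 - <<'E'
from m import *
st();look(['fork','peg','bolt_tip','bolt_knob','plate','wheel'],('wrist','top','side'),'a')
E
```

```text
t: 1.97
eef_pos: [0.3346, -0.2867, 0.2316]
tcp_rot: [180.0, -0.0, 15.8]
contact_force: [0.5, -0.2, 0.0]
grip_width: 0.0001
finger_force: 0.0
t: 2.63
eef_pos: [0.5115, -0.0216, 0.2315]
tcp_rot: [180.0, -0.0, 15.9]
contact_force: [1.2, -1.2, 0.4]
grip_width: 0.0
finger_force: 0.0
t: 3.3
eef_pos: [0.5107, -0.0235, 0.2313]
tcp_rot: [180.0, -0.0, -39.5]
contact_force: [-0.5, -0.9, 1.0]
grip_width: 0.0001
finger_force: 0.0
t 3.3 p [ 0.5107 -0.0235  0.2313] rpy [ 1.800e+02 -1.000e-02 -3.948e+01] F [-0.5 -0.9  1. ] r 85.2 phi 228.2 w 5.995536241656957e-05
wrist fork 0.88 [0.469 0.078 0.078] r 105.6 ang 159.2
wrist fork 0.38 [ 0.541 -0.04   0.13 ] r 84.1 ang 251.9
wrist peg 0.55 [ 0.538 -0.043  0.13 ] r 87.5 ang 250.7
wrist bolt_tip 0.57 [ 0.526 -0.075  0.076] r 122.5 ang 250.4
wrist bolt_knob 0.92 [ 0.508 -0.12   0.128] r 170.9 ang 249.6
wrist plate 0.62 [0.572 0.043 0.086] r 5.7 ang 29.2
top fork 0.8 [0.462 0.073 0.076] r 111.0 ang 162.6
top peg 0.8 [ 0.535 -0.037  0.128] r 83.1 ang 247.3
top peg 0.27 [0.466 0.075 0.078] r 107.1 ang 160.8
top plate 0.67 [0.572 0.037 0.088] r 5.3 ang 325.7
side fork 0.76 [0.474 0.083 0.08 ] r 103.1 ang 155.6
side peg 0.59 [ 0.538 -0.038  0.129] r 83.0 ang 249.3
side bolt_tip 0.57 [ 0.524 -0.076  0.074] r 124.2 ang 249.7
side bolt_knob 0.57 [ 0.509 -0.122  0.134] r 172.0 ang 250.0
side plate 0.68 [0.563 0.039 0.08 ] r 4.6 ang 188.8
side wheel 0.87 [0.566 0.043 0.004] r 3.1 ang 116.6
```

```bash
python3 -m creep '[[[0,0,0.0152,0,0,0],[0,0,0.0152,0,0,0],[0,0,0.0152,0,0,0],[0,0,0.0152,0,0,0],[0,0,0.0152,0,0,0],[0,0,0.0152,0,0,0],[0,0,0.0152,0,0,0],[0,0,0.0152,0,0,0]]]' >/dev/null
python3 -m creep '[[[0.0037,0,0,0,0,-0.0436],[0.0037,0,0,0,0,-0.0436],[0.0037,0,0,0,0,-0.0436],[0.0037,0,0,0,0,-0.0436],[0.0037,0,0,0,0,-0.0436],[0,0,0,0,0,0],[0,0,0,0,0,0],[0,0,0,0,0,0]]]'
python3 - <<'E'
from m import *
st();look(['fork','peg'],('wrist','top'))
E
```

```text
t: 5.68
eef_pos: [0.5224, -0.0325, 0.1092]
tcp_rot: [180.0, 0.5, -26.7]
contact_force: [-6.3, 1.9, 3.6]
grip_width: 0.0
finger_force: 3.3
t 5.68 p [ 0.5224 -0.0325  0.1092] rpy [179.95   0.45 -26.66] F [-6.3  1.9  3.6] r 85.4 phi 238.1 w 1.7316865980466198e-05
wrist peg 0.63 [ 0.538 -0.04   0.131] r 84.7 ang 249.9
top fork 0.91 [0.467 0.076 0.075] r 106.3 ang 160.4
```

```bash
python3 -m creep '[[[0.0028,0,0,0,0,-0.0332],[0.0028,0,0,0,0,-0.0332],[0.0028,0,0,0,0,-0.0332],[0.0028,0,0,0,0,-0.0332],[0.0028,0,0,0,0,-0.0332],[0.0028,0,0,0,0,-0.0332],[0.0028,0,0,0,0,-0.0332],[0.0028,0,0,0,0,-0.0332]]]'
python3 -m creep '[[[0,0,0,0,0,0],[0,0,0,0,0,0],[0,0,0,0,0,0],[0,0,0,0,0,0],[0,0,0,0,0,0],[0,0,0,0,0,0],[0,0,0,0,0,0],[0,0,0,0,0,0]]]'
python3 - <<'E'
from m import *
st();look(['fork','peg','plate'],('wrist','top','side'))
E
```

```text
t: 6.65
eef_pos: [0.5465, -0.0417, 0.1094]
tcp_rot: [180.0, 0.1, -11.3]
contact_force: [-0.8, -0.0, 0.2]
grip_width: -0.0002
finger_force: 0.0
t: 7.32
eef_pos: [0.5469, -0.0416, 0.1097]
tcp_rot: [180.0, -0.0, -11.4]
contact_force: [-0.1, -1.2, -1.1]
grip_width: -0.0002
finger_force: 0.0
t 7.32 p [ 0.5469 -0.0416  0.1097] rpy [ 1.7999e+02 -1.0000e-02 -1.1440e+01] F [-0.1 -1.2 -1.1] r 84.1 phi 255.8 w -0.0002103085363972108
wrist fork 0.45 [ 0.507 -0.122  0.129] r 172.7 ang 249.4
wrist fork 0.18 [0.571 0.043 0.086] r 4.7 ang 33.7
wrist peg 0.95 [ 0.582 -0.046  0.13 ] r 87.1 ang 279.3
wrist plate 0.91 [0.576 0.042 0.087] r 8.6 ang 11.4
top fork 0.95 [0.46  0.019 0.076] r 110.0 ang 191.2
top peg 0.25 [0.568 0.036 0.085] r 3.9 ang 283.3
top plate 0.58 [0.572 0.038 0.086] r 4.5 ang 333.4
side fork 0.67 [0.466 0.025 0.08 ] r 103.1 ang 188.3
side peg 0.64 [ 0.58  -0.04   0.128] r 81.1 ang 279.2
side plate 0.82 [0.564 0.042 0.082] r 4.1 ang 157.2
side plate 0.46 [0.568 0.038 0.003] r 1.7 ang 276.7
```

```bash
python3 -m creep '[[[0.0028,0,0,0,0,-0.0332],[0.0028,0,0,0,0,-0.0332],[0.0028,0,0,0,0,-0.0332],[0.0028,0,0,0,0,-0.0332],[0.0028,0,0,0,0,-0.0332],[0.0028,0,0,0,0,-0.0332],[0.0028,0,0,0,0,-0.0332],[0.0028,0,0,0,0,-0.0332]]]'
python3 -m creep '[[[0.0028,0,0,0,0,-0.0332],[0.0028,0,0,0,0,-0.0332],[0.0028,0,0,0,0,-0.0332],[0.0028,0,0,0,0,-0.0332],[0.0028,0,0,0,0,-0.0332],[0.0028,0,0,0,0,-0.0332],[0.0028,0,0,0,0,-0.0332],[0.0028,0,0,0,0,-0.0332]]]'
python3 -m creep '[[[0,0,0,0,0,0],[0,0,0,0,0,0],[0,0,0,0,0,0],[0,0,0,0,0,0],[0,0,0,0,0,0],[0,0,0,0,0,0],[0,0,0,0,0,0],[0,0,0,0,0,0]]]'
python3 - <<'E'
from m import *
st();look(['fork','peg','plate'],('wrist','top','side'))
E
```

```text
t: 8.58
eef_pos: [0.5652, -0.0439, 0.1093]
tcp_rot: [180.0, 0.5, 3.9]
contact_force: [-10.8, -2.6, 6.8]
grip_width: -0.0
finger_force: 5.3
t: 9.25
eef_pos: [0.591, -0.0395, 0.1095]
tcp_rot: [-180.0, 0.0, 19.1]
contact_force: [0.6, 0.8, 0.6]
grip_width: 0.0002
finger_force: 0.0
t: 9.92
eef_pos: [0.5911, -0.0394, 0.1097]
tcp_rot: [180.0, -0.0, 19.0]
contact_force: [0.2, -0.6, -0.4]
grip_width: -0.0001
finger_force: 0.0
t 9.92 p [ 0.5911 -0.0394  0.1097] rpy [179.99  -0.    18.99] F [ 0.2 -0.6 -0.4] r 82.8 phi 286.6 w -5.079698271786367e-05
wrist peg 0.69 [ 0.622 -0.031  0.129] r 89.5 ang 307.8
wrist plate 0.93 [0.572 0.041 0.086] r 4.5 ang 7.6
top fork 0.84 [ 0.481 -0.034  0.075] r 113.6 ang 220.3
top plate 0.94 [0.572 0.037 0.09 ] r 5.1 ang 323.8
side fork 0.77 [ 0.486 -0.021  0.081] r 102.1 ang 216.8
side peg 0.63 [ 0.619 -0.027  0.131] r 84.5 ang 307.9
side plate 0.92 [0.566 0.038 0.082] r 2.3 ang 221.4
```

```bash
python3 -m creep '[[[0.0028,0,0,0,0,-0.0332],[0.0028,0,0,0,0,-0.0332],[0.0028,0,0,0,0,-0.0332],[0.0028,0,0,0,0,-0.0332],[0.0028,0,0,0,0,-0.0332],[0.0028,0,0,0,0,-0.0332],[0.0028,0,0,0,0,-0.0332],[0.0028,0,0,0,0,-0.0332]]]'
python3 -m creep '[[[0.0021,0,0,0,0,-0.0244],[0.0021,0,0,0,0,-0.0244],[0.0021,0,0,0,0,-0.0244],[0.0021,0,0,0,0,-0.0244],[0.0021,0,0,0,0,-0.0244],[0.0021,0,0,0,0,-0.0244],[0.0021,0,0,0,0,-0.0244],[0.0021,0,0,0,0,-0.0244]]]'
python3 - <<'E'
from m import *
st();look(['fork','peg'],('wrist','top','side'))
E
```

```text
t: 11.18
eef_pos: [0.6082, -0.0324, 0.1097]
tcp_rot: [180.0, 0.5, 34.4]
contact_force: [-6.6, -7.0, 5.1]
grip_width: 0.0004
finger_force: 4.8
t: 11.85
eef_pos: [0.6248, -0.0185, 0.1097]
tcp_rot: [-180.0, -0.1, 45.5]
contact_force: [-0.6, -0.4, -0.7]
grip_width: -0.0002
finger_force: 0.0
t 11.85 p [ 0.6248 -0.0185  0.1097] rpy [-1.7999e+02 -7.0000e-02  4.5510e+01] F [-0.6 -0.4 -0.7] r 81.9 phi 314.4 w -0.00021507264387028802
wrist peg 0.56 [ 0.64  -0.008  0.131] r 87.1 ang 326.3
top fork 0.64 [ 0.515 -0.06   0.078] r 113.0 ang 242.4
side fork 0.72 [ 0.534 -0.056  0.084] r 102.3 ang 250.6
side peg 0.6 [0.645 0.012 0.13 ] r 82.4 ang 340.1
side peg 0.45 [ 0.508 -0.109  0.001] r 160.2 ang 248.2
```

```bash
python3 -m creep '[[[-0.002,0,0,0,0,0],[0,0,-0.015,0,0,0],[0,0,-0.015,0,0,0],[0,0,-0.015,0,0,0],[0,0,-0.015,0,0,0],[0,0,-0.015,0,0,0],[0,0,-0.015,0,0,0],[0,0,0,0,0,0]]]' >/dev/null
python3 - <<'E'
from m import *
st();look(['fork','peg','bolt_tip','bolt_knob','plate'],('wrist','top','side'),'b')
a=cv2.imread('pics/b_top.png')[150:290,250:430];cv2.imwrite('pics/b_crop.png',cv2.resize(a,None,fx=4,fy=4,interpolation=cv2.INTER_CUBIC))
E
```

```text
t 12.97 p [ 0.6247 -0.0209  0.2031] rpy [179.7   -0.22  45.4 ] F [ 0.9 -0.1 -0.1] r 83.6 phi 313.2 w 0.0004533621809522628
wrist fork 0.84 [ 0.528 -0.061  0.077] r 108.1 ang 248.5
wrist peg 0.85 [0.649 0.009 0.133] r 87.5 ang 339.4
wrist bolt_knob 0.56 [0.6   0.111 0.06 ] r 78.1 ang 65.6
wrist plate 0.63 [0.575 0.043 0.086] r 8.2 ang 20.0
top fork 0.4 [ 0.506 -0.114  0.001] r 165.7 ang 248.2
top bolt_knob 0.53 [ 0.505 -0.12   0.134] r 171.8 ang 248.7
top plate 0.75 [0.571 0.036 0.09 ] r 5.4 ang 306.7
side fork 0.69 [ 0.535 -0.058  0.081] r 102.9 ang 251.7
side peg 0.95 [0.644 0.013 0.131] r 81.3 ang 340.7
side bolt_tip 0.56 [ 0.524 -0.077  0.078] r 125.2 ang 249.6
side bolt_knob 0.51 [ 0.507 -0.121  0.133] r 171.5 ang 249.5
side plate 0.87 [0.566 0.036 0.08 ] r 4.3 ang 256.6
side plate 0.43 [ 0.532 -0.061  0.081] r 107.3 ang 250.4
```

View pics/b_crop.png

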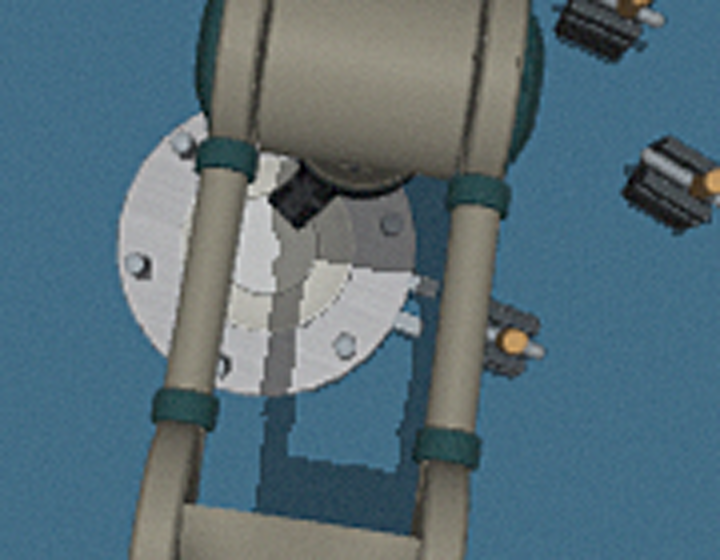

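View pics/b_side.png

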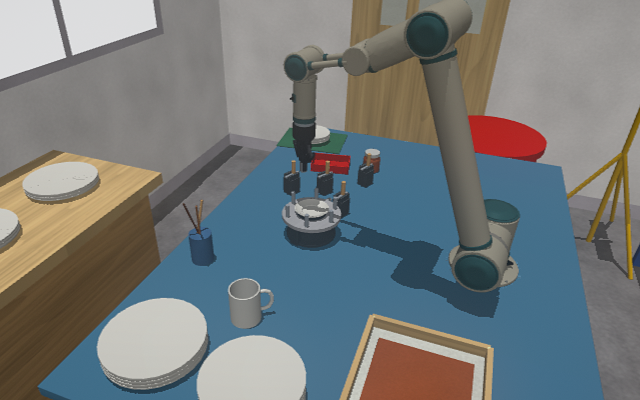

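The crop shows the fork jaws at (410,305), facing the bolt and knob at (515,342). The plate is still centred and the arm is clear. In the side view the fork faces the pedestal at about (340,200) and nothing else has moved.

```bash
python3 -m creep '[[[-0.023,0,0,0,0,0],[-0.023,0,0,0,0,0],[-0.023,0,0,0,0,0],[-0.023,0,0,0,0,0],[-0.023,0,0,0,0,0],[-0.023,0,0,0,0,0],[-0.023,0,0,0,0,0],[-0.023,0,0,0,0,0]]]' >/dev/null
python3 -m creep '[[[0,0,0,0,0,-0.103],[0,0,0,0,0,-0.103],[0,0,0,0,0,-0.103],[0,0,0,0,0,-0.103],[0,0,0.02,0,0,0],[0,0,0.02,0,0,0],[0,0,0,0,0,0],[0,0,0,0,0,0]]]' >/dev/null
python3 - <<'E'
from m import *
st();look(['fork','peg','bolt_tip','bolt_knob'],('wrist','top','side'),'c')
E
```

```text
t 15.2 p [ 0.493  -0.1513  0.1592] rpy [-1.7987e+02 -1.0000e-02  6.9000e+01] F [0.6 0.4 0.5] r 205.3 phi 248.7 w -8.147887651421317e-05
wrist fork 0.91 [ 0.527 -0.06   0.075] r 107.6 ang 248.1
wrist fork 0.15 [ 0.508 -0.115 -0.   ] r 166.1 ang 249.0
wrist bolt_tip 0.87 [ 0.527 -0.076  0.077] r 122.8 ang 250.9
wrist bolt_knob 0.94 [ 0.509 -0.122  0.127] r 172.6 ang 250.0
wrist bolt_knob 0.46 [ 0.53  -0.063  0.077] r 109.4 ang 249.7
top fork 0.95 [ 0.527 -0.065  0.077] r 112.5 ang 248.7
top peg 0.87 [0.645 0.007 0.131] r 84.2 ang 337.2
top bolt_tip 0.48 [ 0.507 -0.121  0.133] r 171.7 ang 249.5
top bolt_knob 0.45 [0.645 0.013 0.128] r 82.1 ang 340.5
side fork 0.85 [ 0.534 -0.057  0.081] r 103.0 ang 251.1
side peg 0.85 [0.645 0.01  0.128] r 82.6 ang 339.0
side bolt_tip 0.61 [ 0.528 -0.077  0.076] r 123.7 ang 251.2
side bolt_knob 0.65 [ 0.507 -0.122  0.132] r 172.8 ang 249.6
```

View pics/c_wrist.png

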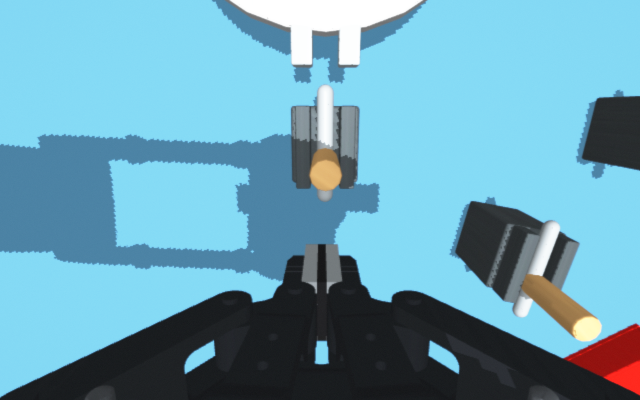

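The wrist view shows the knob at (325,175) directly ahead of the shut fingers at (321,245). The rod nose at (325,90) lines up with the fork gap at (325,45).

```bash
python3 -m creep '[[[0,0,0.0095,0,0,0],[0,0,0.0095,0,0,0],[0,0,0.0095,0,0,0],[0,0,0.0095,0,0,0],[0,0,0.0095,0,0,0],[0,0,0.0095,0,0,0],[0,0,0,0,0,0],[0,0,0,0,0,0]]]'
python3 -m creep '[[[0.003,0,0,0,0,0],[0.003,0,0,0,0,0],[0.003,0,0,0,0,0],[0.003,0,0,0,0,0],[0.003,0,0,0,0,0],[0.003,0,0,0,0,0],[0.003,0,0,0,0,0],[0.003,0,0,0,0,0]]]'
python3 - <<'E'
from m import *
st();look(['bolt_tip','bolt_knob'],('wrist','side'))
E
```

```text
t: 16.62
eef_pos: [0.4933, -0.1514, 0.1018]
tcp_rot: [-179.9, -0.0, 69.0]
contact_force: [-0.5, 0.2, 0.4]
grip_width: 0.0
finger_force: 0.0
t: 17.28
eef_pos: [0.5019, -0.1311, 0.1031]
tcp_rot: [180.0, 0.3, 69.1]
contact_force: [-3.1, -6.5, 0.3]
grip_width: 0.0
finger_force: 3.7
t 17.28 p [ 0.5019 -0.1311  0.1031] rpy [179.96   0.27  69.11] F [-3.1 -6.5  0.3] r 183.2 phi 249.0 w 3.913723728881031e-05
wrist bolt_tip 0.76 [ 0.528 -0.072  0.079] r 118.9 ang 250.7
wrist bolt_knob 0.6 [ 0.51  -0.114  0.133] r 164.6 ang 249.6
side bolt_tip 0.49 [ 0.526 -0.068  0.076] r 115.7 ang 249.1
side bolt_knob 0.63 [ 0.509 -0.116  0.134] r 166.6 ang 249.6
```

```bash
python3 -m creep '[[[0.0015,0,0,0,0,0],[0.0015,0,0,0,0,0],[0.0015,0,0,0,0,0],[0.0015,0,0,0,0,0],[0.0015,0,0,0,0,0],[0.0015,0,0,0,0,0],[0.0015,0,0,0,0,0],[0.0005,0,0,0,0,0]]]'
python3 -m creep '[[[0.0004,0,0,0,0,0],[0.0004,0,0,0,0,0],[0.0004,0,0,0,0,0],[0.0004,0,0,0,0,0],[0.0004,0,0,0,0,0],[0.0004,0,0,0,0,0],[0.0004,0,0,0,0,0],[0.0004,0,0,0,0,0]]]'
python3 - <<'E'
from m import *
st();look(['bolt_tip','bolt_knob'],('wrist','side'))
E
```

```text
t: 18.25
eef_pos: [0.5058, -0.1208, 0.1031]
tcp_rot: [180.0, 0.3, 69.1]
contact_force: [-3.1, -6.2, 1.0]
grip_width: 0.0001
finger_force: 3.5
t: 18.92
eef_pos: [0.5069, -0.118, 0.1031]
tcp_rot: [180.0, 0.3, 69.1]
contact_force: [-2.8, -7.2, 1.4]
grip_width: -0.0
finger_force: 3.5
t 18.92 p [ 0.5069 -0.118   0.1031] rpy [179.95   0.26  69.09] F [-2.8 -7.2  1.4] r 169.2 phi 249.0 w -1.5918589239227207e-05
wrist bolt_tip 0.67 [ 0.536 -0.058  0.077] r 103.5 ang 252.0
wrist bolt_knob 0.61 [ 0.519 -0.105  0.131] r 152.5 ang 251.5
side bolt_tip 0.5 [ 0.532 -0.06   0.078] r 106.5 ang 250.6
side bolt_knob 0.48 [ 0.516 -0.104  0.13 ] r 153.2 ang 250.4
```

```bash
python3 -m creep '[[[0.0002,0,0,0,0,0],[0.0002,0,0,0,0,0],[0.0002,0,0,0,0,0],[0.0002,0,0,0,0,0],[0.0002,0,0,0,0,0],[0.0002,0,0,0,0,0],[0.0002,0,0,0,0,0],[0.0002,0,0,0,0,0]]]'
```

```text
t: 19.88
eef_pos: [0.5075, -0.1165, 0.1031]
tcp_rot: [180.0, 0.3, 69.1]
contact_force: [-2.5, -7.7, 1.6]
grip_width: 0.0001
finger_force: 3.5
```

```bash
python3 -m creep '[[[0.0002,0,0,0,0,0],[0.0002,0,0,0,0,0],[0.0002,0,0,0,0,0],[0.0002,0,0,0,0,0],[0.0002,0,0,0,0,0],[0.0002,0,0,0,0,0],[0,0,0,0,0,0],[0,0,0,0,0,0]]]'
```

```text
t: 20.55
eef_pos: [0.508, -0.1153, 0.1031]
tcp_rot: [180.0, 0.3, 69.1]
contact_force: [-2.6, -6.8, 1.3]
grip_width: 0.0001
finger_force: 3.5
```

```bash
python3 -m creep '[[[0.0002,0,0,0,0,0],[0.0002,0,0,0,0,0],[0.0002,0,0,0,0,0],[0.0002,0,0,0,0,0],[0.0002,0,0,0,0,0],[0.0002,0,0,0,0,0],[0.0002,0,0,0,0,0],[0,0,0,0,0,0]]]'
```

```text
t: 21.22
eef_pos: [0.5084, -0.1141, 0.1031]
tcp_rot: [180.0, 0.3, 69.1]
contact_force: [-2.8, -5.9, 1.8]
grip_width: -0.0
finger_force: 3.5
```

Run:
```python
from m import *
st();look(['bolt_tip','bolt_knob','fork'],('wrist','side'),'d')
a=cv2.imread('pics/d_wrist.png');cv2.imwrite('pics/d_crop.png',cv2.resize(a[0:200,220:420],None,fx=3,fy=3,interpolation=cv2.INTER_CUBIC))
```

```text
t 21.22 p [ 0.5084 -0.1141  0.1031] rpy [179.95   0.26  69.09] F [-2.8 -5.9  1.8] r 165.0 phi 249.0 w -6.54714701305626e-06
wrist bolt_tip 0.75 [ 0.535 -0.055  0.076] r 100.4 ang 251.0
wrist bolt_knob 0.67 [ 0.52  -0.096  0.131] r 144.1 ang 250.7
side bolt_tip 0.74 [0.566 0.041 0.002] r 2.1 ang 138.8
side bolt_knob 0.47 [ 0.516 -0.096  0.134] r 145.9 ang 249.1
side fork 0.92 [ 0.535 -0.057  0.081] r 102.3 ang 251.5
```

View pics/d_crop.png

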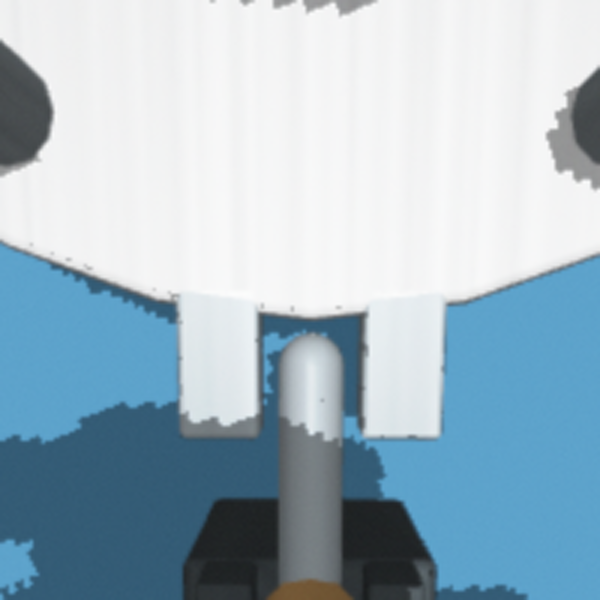

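The nose at crop (310,335) is centred between the jaws and about 2–3 mm short of the rim at (310,317). I'll keep creeping in.

```bash
python3 -m creep '[[[0.0002,0,0,0,0,0],[0.0002,0,0,0,0,0],[0.0002,0,0,0,0,0],[0.0002,0,0,0,0,0],[0.0002,0,0,0,0,0],[0.0002,0,0,0,0,0],[0,0,0,0,0,0],[0,0,0,0,0,0]]]'
```

```text
t: 22.28
eef_pos: [0.5089, -0.1129, 0.1031]
tcp_rot: [180.0, 0.3, 69.1]
contact_force: [-2.7, -6.5, 2.6]
grip_width: 0.0002
finger_force: 3.5
```

```bash
python3 -m creep '[[[0.0002,0,0,0,0,0],[0.0002,0,0,0,0,0],[0.0002,0,0,0,0,0],[0.0002,0,0,0,0,0],[0.0002,0,0,0,0,0],[0,0,0,0,0,0],[0,0,0,0,0,0],[0,0,0,0,0,0]]]'
```

```text
t: 22.95
eef_pos: [0.5091, -0.1123, 0.1031]
tcp_rot: [180.0, 0.3, 69.1]
contact_force: [-3.0, -7.4, 1.1]
grip_width: -0.0001
finger_force: 3.9
```

```bash
python3 -m creep '[[[0.0002,0,0,0,0,0],[0.0002,0,0,0,0,0],[0.0002,0,0,0,0,0],[0,0,0,0,0,0],[0,0,0,0,0,0],[0,0,0,0,0,0],[0,0,0,0,0,0],[0,0,0,0,0,0]]]'
```

```text
t: 23.62
eef_pos: [0.5092, -0.1122, 0.1031]
tcp_rot: [180.0, 0.3, 69.1]
contact_force: [-3.4, -8.2, 1.4]
grip_width: 0.0004
finger_force: 4.6
```

The bolt has stopped and the force is rising, about 2 N above friction, so the nose is on the rim. I'll back off and check.

```bash
python3 -m creep '[[[-0.002,0,0,0,0,0],[-0.01,0,0,0,0,0],[-0.01,0,0,0,0,0],[0,0,-0.015,0,0,0],[0,0,-0.015,0,0,0],[0,0,-0.015,0,0,0],[0,0,-0.015,0,0,0],[0,0,0,0,0,0]]]' >/dev/null
python3 - <<'E'
from m import *
st();look(['fork','peg','bolt_tip','bolt_knob','plate'],('wrist','top','side'),'e')
for n in ('jug','glaze_pot','colour_tray'): print(n,[np.round(d['xyz'],3) for d in spot_point(n,'top')][:1])
a=cv2.imread('pics/e_wrist.png');cv2.imwrite('pics/e_crop.png',cv2.resize(a[0:200,200:440],None,fx=3,fy=3,interpolation=cv2.INTER_CUBIC))
E
```

```text
t 24.28 p [ 0.5037 -0.1311  0.1654] rpy [179.66  -0.    68.98] F [0.9 0.2 0.8] r 182.6 phi 249.6 w 0.0002771122461368768
wrist fork 0.79 [ 0.529 -0.063  0.077] r 110.2 ang 249.6
wrist peg 0.63 [ 0.534 -0.053  0.077] r 98.7 ang 249.9
wrist bolt_tip 0.92 [ 0.536 -0.051  0.077] r 96.4 ang 250.9
wrist bolt_knob 0.88 [ 0.518 -0.097  0.129] r 145.7 ang 250.1
top fork 0.79 [ 0.524 -0.066  0.075] r 114.7 ang 247.7
top peg 0.81 [0.644 0.009 0.131] r 82.2 ang 337.6
top peg 0.19 [ 0.526 -0.065  0.076] r 113.4 ang 248.4
top bolt_tip 0.57 [ 0.535 -0.053  0.076] r 98.4 ang 250.8
top bolt_knob 0.51 [ 0.516 -0.096  0.135] r 145.4 ang 249.3
top plate 0.93 [0.572 0.038 0.086] r 4.5 ang 332.3
side fork 0.75 [ 0.533 -0.06   0.082] r 105.4 ang 250.7
side peg 0.71 [0.645 0.012 0.129] r 82.2 ang 339.7
side peg 0.39 [ 0.537 -0.056  0.08 ] r 100.9 ang 252.4
side bolt_tip 0.63 [ 0.533 -0.051  0.074] r 97.1 ang 249.1
side bolt_knob 0.6 [ 0.515 -0.094  0.131] r 144.1 ang 248.8
side plate 0.98 [0.566 0.037 0.082] r 3.8 ang 238.0
jug [array([0.601, 0.476, 0.004])]
glaze_pot [array([ 0.488, -0.495,  0.001])]
colour_tray [array([ 0.654, -0.454,  0.   ])]
```

View pics/e_crop.png

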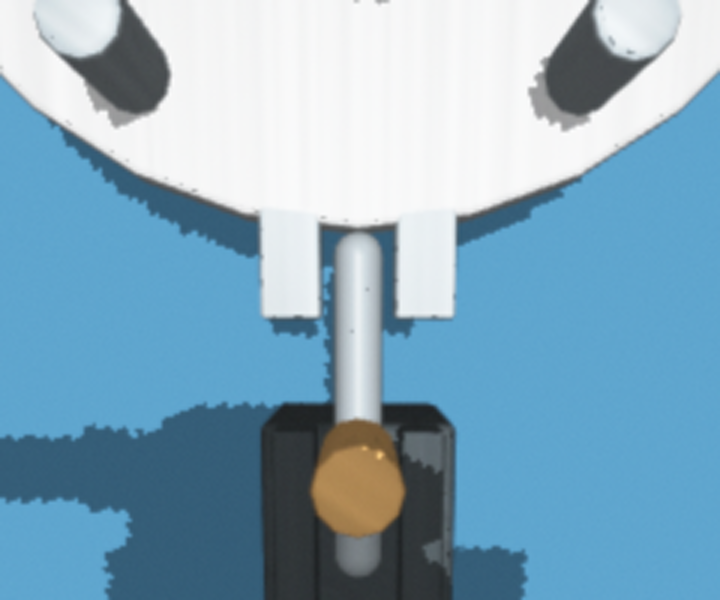

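View pics/e_top.png

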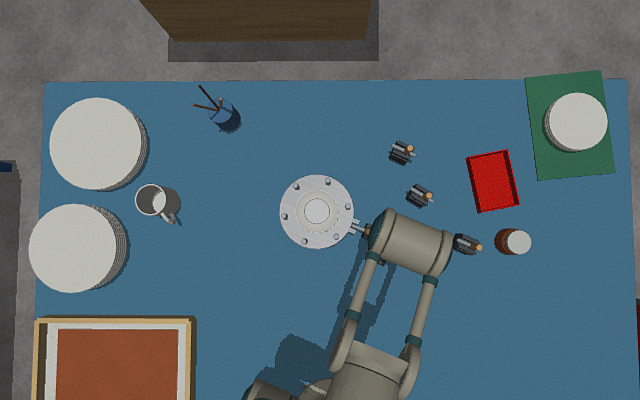

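The wrist crop shows the nose at (358,232) on the rim at (358,227), centred between the jaws. In the top view the plate is centred at (316,211), the bystanders have not moved, and the gripper is clear.

```bash
python3 -m creep '[[[0,0,-0.01,0,0,0],[0,0,-0.01,0,0,0],[0,0,-0.01,0,0,0],[0,0,0,0,0,0],[0,0,0,0,0,0],[0,0,0,0,0,0],[0,0,0,0,0,0],[0,0,0,0,0,0]]]' | head -3; python3 -c "from station import close_job;print(close_job())"
```

```text
t: 26.0
eef_pos: [0.5017, -0.1298, 0.1922]
tcp_rot: [-179.9, 0.0, 69.0]
the job is handed in; nothing more can be done
None
```

The wheel was turned three clicks to the bolt, pausing at rest before the last, and the bolt was slid home onto the rim at roughly 2 N above sliding friction and let go; the job was handed in at 26 s, with the plate still centred and the other things where they were.

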